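# Switch on the furnace interlock with its key

## Task

Take the red-handled key out of its rest, push it fully home into the slot of the key switch on the sloping console, and then turn it clockwise to the stop at the green mark. Leave the key in the switch, fully in and turned, and let go of it. Do not disturb the timer or the two vials that stand around the work.

Things in the scene. Friction and masses are not known exactly. Their poses are not given: they have to be found in the camera images.
- key_grip (a point): centre of the flat red grip of the loose key (45 g): 28 mm wide (along x), 8 mm thick (along y), 36 mm tall (along z); take it across the 8 mm. z runs from blade to grip, up while the key stands in its rest. Below the grip come a round neck 10 mm across and, 36 mm below this centre, the underside of the round shoulder (key_seat). The key is the same after half a turn about z
- key_seat (a point): centre of the underside of the key's round steel shoulder (20 mm across, 4 mm thick), 36 mm below the grip's centre; same axes as key_grip. From here the blade runs 22.5 mm down -z: 12 mm wide (x), 5 mm thick (y), its last 2.5 mm narrower (10 x 3.4 mm)
- rest_mouth (a point): centre of the top of the fixed key rest, an aluminium block 50 x 50 x 30 mm on a black foot 62 x 62 x 4 mm: mouth of its pocket, 14.5 mm (x) by 7.5 mm (y), 25 mm deep. At the start the key stands upright in it, shoulder on the block, its axes along these
- lock_mouth (a point): mouth of the key slot, at the centre of the switch's turning brass cylinder face, 64 mm above the desk. z points out of the sloping panel, 35 degrees from vertical; x lies along the slot: 14 mm (x) by 7 mm (y), 25 mm deep, 1.5 mm bevel. Axes turn with the cylinder. A fixed round bezel, 27 mm bore, stands 2.7 mm proud of the face. Key home: shoulder on the face
- lock (a joint): angle of the cylinder: 0 with the slot pointing straight up the slope to the white mark (off), 1.3 rad at the stop by the green mark (on); grows clockwise seen from outside. Starts between 0 and 0.2. Needs 0.05 N m; stays where it is left. The blade has 1 mm play each side, so the key turns about 0.17 rad before the cylinder follows
- console: fixed grey console, 120 mm wide (y), 110 mm deep (x), front edge 26 mm and back edge 103 mm high; origin at the centre of its underside, x points to its high back, z up. The sloping panel rises at 35 degrees and faces the front; lamps 8 mm high stand near its top edge, 50 mm up the slope from the switch
- timer_mid (a point): centre of the white timer, 77 x 78 x 22 mm, loose, to be left alone
- vial_5_mid (a point): centre of the small white vial with green cap, 21 mm across, 48 mm tall, loose, to be left alone
- vial_6_mid (a point): centre of the small white vial with black cap, 21 mm across, 48 mm tall, loose, to be left alone
Things that resemble listed ones, but are neither listed nor needed, are in the scene too. There is more than one size of the part that bears key_grip; the job needs the smallest.

How it is judged:
By the outcome, as a careful person would: the job done as asked, in the order asked, and still so for the second after the job is handed in, with the robot touching nothing.
It also fails if it takes over 51 s, if anything falls off the work surface, if the arm or the gripper's body presses on something with over 40 N, if the wrist force passes 120 N, or if a joint passes its speed limit or range.

## Robot

A 6-joint arm with a two-finger parallel gripper is mounted at the origin on a cart in front of the work surface, level with it; the furniture and walls round the work are solid. World frame = base frame: x ahead of the robot, y to its left, z up, the work surface at z = 0. Lengths are in m, angles in rad, forces in N, time in s.
With the tool pointing down it reaches from about 0.275 to 1 m from the base axis. Payload 8.4 kg.
Tool frame: the origin (TCP) lies midway between the tips of the shut fingers; the grasp point (between the pads) lies behind it (manip.hold_point_z is the z of the grasp point in the tool frame, in m); z points along the fingers, y is the line along which they close (so a half turn about z gives the same grasp; the last joint's range is limited). The gripper opens to 85 mm and grips with 20 to 120 N. Pads are 22 mm wide; open, the fingers measure 114 mm over their backs; the gripper's body (76 mm by 85 mm) begins 54 mm behind the grasp point. The pads swing forward as they close: fully open they stand 13 mm farther back than shut.
Start: joints at [-1.203, 0.353, 1.633, -0, 1.155, -0.002], TCP at [0.226, -0.583, 0.206] pointing down, gripper open.
Joint ranges: [-2.63, 2.63], [-0.92, 2.1], [0.06, 2.66], [-1.3, 4.44], [0, 2.69], [-3.02, 3.02]. Speed limits (rad/s): [2.22, 2.22, 2.79, 3.14, 3.14, 3.14].

## Interface

Orientations are given as a rotation vector (axis times angle).
In Python, from cell import manip, cams gives the robot as it stands.
- The arm moves only by the tool arm_command, never from a script. Its argument "deltas" is a list of rows, each a list of 7 numbers: the opening, from 0 (shut) to 1 (fully open), then the shift along the tool's x, y, z scaled (see below), then the turn, a rotation vector about the tool's x, y, z scaled (see below). A call has 1 to 20 rows; each row shifts and turns the commanded pose from where the row before left it, along the tool's axes as they then stand; what a row does not reach is not made up. The controller multiplies each number of a shift by 2.5 cm and each number of a turn by 0.1 rad. A row lasts 1/8 s, in which the tool goes at most 62.5 mm and 10.7 degrees, less where a joint would pass 70% of its speed; a pose out of reach is approached as far as the arm can. A call with a number of a shift or a turn outside -1 to 1 is refused whole. A call with a gripper value outside its range is refused whole. The fingers move at their own pace and stop on an object; "squeeze" is the grip in N (left out, the last holds). Time passes only in rows, so rows that do not move let the fingers close. It gives the time, the measured TCP pose, the force, the opening and the grip force at its end, in the units of the state.
- manip.read_state(): the state, without advancing time (a new reading comes with each control period).
- cams.capture(name): name is "scene" or "top" or "wrist"; returns (picture, depth): 420x560x3 uint8, red, green, blue; 420x560 float32, m along the optical axis (not along the pixel's ray), 0 where there is no reading.
- cams.camera_params(name): a dict with "fovy" (degrees; the focal length in pixels is half the picture's height over the tangent of half this angle, whatever the lens; pixels are square), "cx", "cy" (the principal point, pixels), "D" ([k1, k2, p1, p2, k3] as OpenCV has them; the pictures are not rectified), "R" (3x3) and "t" (3): a world point X has camera coordinates R X + t. Camera axes: x right, y down, z forward; pixel columns grow to the right and rows downward; lengths in m; the calibration is good to about 2 mm. A picture is of the moment at which its call begins: read the wrist's pose just before it. camera_params takes no time and is no camera call; for the wrist camera it gives the pose at the moment of the call.
- manip.job_done(): hands the job in; it is judged then, once.
The state is a dict: "clock": time; "joint_pos": joint angles; "joint_velocities": joint speeds; "tau": joint torques, N m; "position": TCP position; "tool_rot": TCP orientation; "wrist_force": force on the tool from outside, world axes, zero at the start; "torque": the same for the moment, N m; "opening": opening from 0.0 (shut) to 1.0 (fully open); "grip_force": force on a finger pad.
Only numpy, scipy, OpenCV 4.12 (cv2) and the standard library are available. Lean on these libraries where they do the work, as an engineer would, in place of code of your own. Each camera call takes 0.05 s, during which the arm holds its last target. There are 200 camera calls.

## Working session

There is one attempt and no reset: what is moved stays moved. The work goes in short steps, Python scripts to look and compute and a tool call to move; the robot and the scene stay as the last step left them, time stands still between calls to the robot, and variables do not carry over. Pictures are saved under pics/ and viewed, at most 10 in all, crops included, and the job is handed in when it is done.

Besides the shell and the picture viewer there is one more tool, called as a command line: name --pt "numbers of a row" for each row, then --argument value for the rest. arm_command: Moves the arm, as the interface text tells. Shifts and turns lie within -1 to 1; 1 stands for 2.5 cm of shift or 0.1 rad of turn. Its arguments: {"type":"object","properties":{"deltas":{"type":"array","items":{"type":"array","items":{"type":"number","minimum":-1,"maximum":1}}},"squeeze":{"type":"number"}},"required":["deltas"]}

```bash
mkdir -p pics; ls; python3 - <<'E'
from cell import manip, cams
import cv2,numpy as np
np.set_printoptions(precision=4,suppress=True)
print(manip.read_state(), manip.hold_point_z)
for n in ("scene","top"):
    p,d=cams.capture(n); np.savez(f"{n}0.npz",p=p,d=d)
    cv2.imwrite(f"pics/{n}0.png",p[:,:,::-1]); print(n,cams.camera_params(n))
E
```

```text
pics
{'clock': 0.0, 'joint_pos': array([-1.2034,  0.3537,  1.6341,  0.    ,  1.1552, -0.0024]), 'joint_velocities': array([ 0.0002, -0.001 , -0.0004, -0.0002, -0.0007, -0.0016]), 'tau': array([  0.0023, -60.5235, -34.2067,   0.0001,   0.0094,   0.    ]), 'position': array([ 0.2257, -0.5823,  0.205 ]), 'tool_rot': array([-3.0866, -0.5774,  0.0004]), 'wrist_force': array([-0.2411,  0.126 , -0.3328]), 'torque': array([-0.0241,  0.0206,  0.0162]), 'grip_force': 0.0, 'opening': 1.0000115806762981} -0.0187
scene {'fovy': 56.97185764758737, 'cx': 273.3275206529183, 'cy': 211.9268377643057, 'D': array([-0.0432,  0.    ,  0.    ,  0.    ,  0.    ]), 'R': array([[ 0.6587, -0.7521, -0.0219],
       [-0.3343, -0.2664, -0.904 ],
       [ 0.674 ,  0.6029, -0.4269]]), 't': array([-0.4573,  0.1701,  0.6646])}
top {'fovy': 52.173886053586756, 'cx': 279.50810842783415, 'cy': 209.11820595903365, 'D': array([-0.1277,  0.    ,  0.    ,  0.    ,  0.    ]), 'R': array([[ 0.0241, -0.9996,  0.0109],
       [-0.9887, -0.0255, -0.1477],
       [ 0.1479, -0.0072, -0.989 ]]), 't': array([-0.192 ,  0.5182,  0.8316])}
```

View pics/scene0.png

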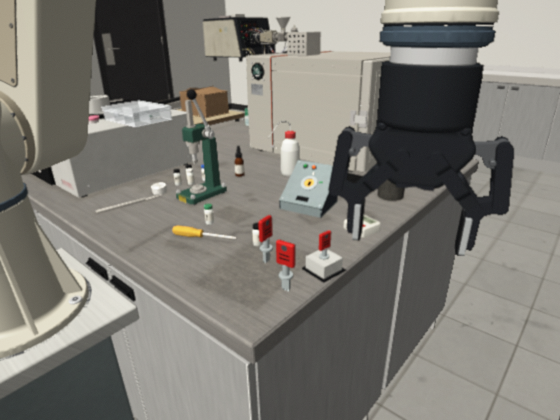

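View pics/top0.png

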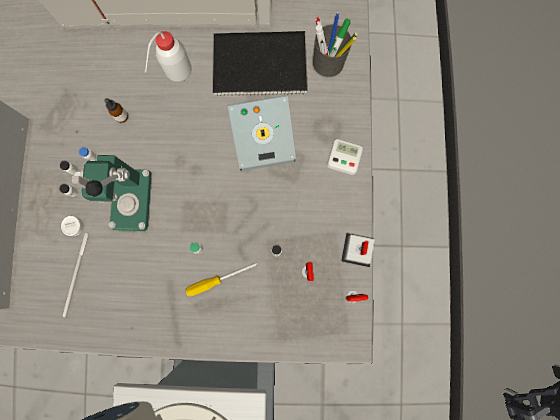

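The scene view shows the key standing in its rest at about (325,245), two larger decoy keys at (265,235) and (285,260), and the console at (308,187). In the top view the rest is at (360,249), the red grip at (364,248), the switch at (262,132), the timer at (345,156), and the vials at (277,250) and (195,247).

```bash
cat > h.py <<'E'
import cv2,numpy as np
from cell import manip,cams
from scipy.spatial.transform import Rotation as Ro
np.set_printoptions(precision=4,suppress=True)
def K(c,h=420):
    f=h/2/np.tan(np.radians(c["fovy"])/2); return np.array([[f,0,c["cx"]],[0,f,c["cy"]],[0,0,1.]])
def ray(c,uv):
    n=cv2.undistortPoints(np.array(uv,float).reshape(-1,1,2),K(c),c["D"]).reshape(-1,2)
    d=np.c_[n,np.ones(len(n))]; return -c["R"].T@c["t"], d@c["R"]   # dir with unit optical depth
def onplane(c,uv,p0,n):
    o,d=ray(c,uv); return o+d*(((np.array(p0)-o)@n)/(d@n))[:,None]
def onz(c,uv,z): return onplane(c,uv,[0,0,z],np.array([0,0,1.]))
def bydepth(c,uv,dep): 
    o,d=ray(c,uv); return o+d*np.array(dep)[:,None]
def blobs(m,amin=20):
    n,l,s,ce=cv2.connectedComponentsWithStats(m.astype(np.uint8)); return [(np.argwhere(l==i)[:,::-1],s[i],ce[i]) for i in range(1,n) if s[i][4]>=amin]
def red(p):
    p=p.astype(int); return (p[...,0]>120)&(p[...,1]<60)&(p[...,2]<60)
E
python3 - <<'E'
from h import *
for n in ("top","scene"):
    z=np.load(f"{n}0.npz");p,d=z["p"],z["d"];c=cams.camera_params(n)
    for px,s,ce in blobs(red(p),15):
        dd=d[px[:,1],px[:,0]];P=bydepth(c,px,dd)[dd>0]
        print(n,s,ce,"med",np.median(P,0),"zmax",np.percentile(P[:,2],[5,95]))
z=np.load("top0.npz");p,d=z["p"],z["d"];c=cams.camera_params("top")
pt=np.array([[262,132],[230,105],[288,97],[296,162],[240,170],[345,156],[277,250],[195,247],[352,256],[345,235],[373,237],[371,265],[343,262],[244,112],[257,110],[266,156]])
print(np.c_[pt,bydepth(c,pt,d[pt[:,1],pt[:,0]])])
a=cv2.resize(p[85:275,180:390],None,fx=3.8,fy=3.15*1,interpolation=cv2.INTER_CUBIC)
s=np.load("scene0.npz")["p"]
a=cv2.resize(p[90:180,220:310],(400,400),interpolation=2);b=cv2.resize(p[220:280,330:390],(400,400),interpolation=2)
cv2.imwrite("pics/crop1.png",np.hstack([a,b])[:,:,::-1])
E
```

```text
top [157  36  16  14  52] [167.0192  45.6346] med [0.8289 0.0499 0.1288] zmax [0.1223 0.1379]
top [361 241   7  14  49] [364.7755 247.8776] med [ 0.4452 -0.3443  0.0828] zmax [0.0758 0.085 ]
top [307 262   7  19  98] [309.8776 271.3061] med [ 0.3991 -0.2381  0.0978] zmax [0.0948 0.1003]
top [347 295  21   6  84] [358.0714 297.8095] med [ 0.351  -0.3284  0.0981] zmax [0.0953 0.1004]
scene [286 133   9   5  24] [290.1667 135.125 ] med [0.8328 0.0465 0.1301] zmax [0.1242 0.1363]
scene [258 216  13  26 100] [261.95 227.06] med [ 0.3839 -0.2427  0.0872] zmax [0.0579 0.0991]
scene [319 231  12  19  65] [322.1538 238.9692] med [ 0.436  -0.3467  0.0755] zmax [0.0547 0.0837]
scene [276 241  19  27 353] [285.2691 253.5212] med [ 0.3479 -0.3342  0.0783] zmax [0.0577 0.0985]
[[262.     132.       0.6846  -0.1385   0.0414]
 [230.     105.       0.7187  -0.0759   0.1012]
 [288.      97.       0.7825  -0.1922  -0.0009]
 [296.     162.       0.6329  -0.2126  -0.0007]
 [240.     170.       0.6094  -0.093    0.0097]
 [345.     156.       0.6436  -0.3158   0.0206]
 [277.     250.       0.4395  -0.176    0.0466]
 [195.     247.       0.441   -0.0122   0.0467]
 [352.     256.       0.4317  -0.3293   0.0279]
 [345.     235.       0.477   -0.3193  -0.0008]
 [373.     237.       0.539   -0.547   -0.7323]
 [371.     265.       0.4148  -0.3747   0.0001]
 [343.     262.       0.42    -0.3156  -0.0024]
 [244.     112.       0.7051  -0.1041   0.1002]
 [257.     110.       0.7105  -0.1294   0.0986]
 [266.     156.       0.6346  -0.1482   0.035 ]]
```

View pics/crop1.png

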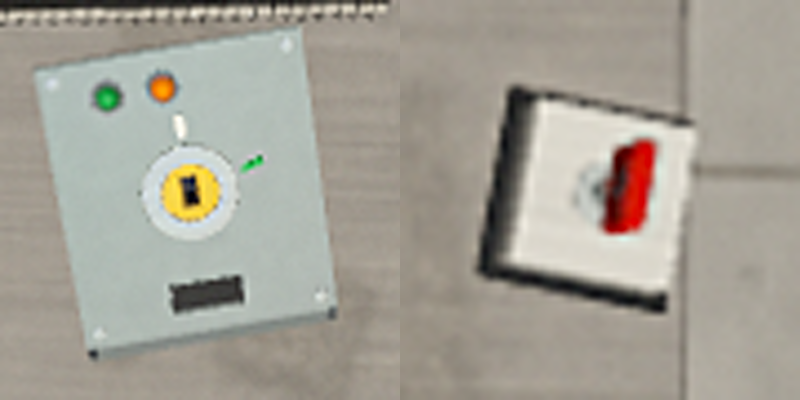

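```bash
cat >> h.py <<'E'
def cur():
    s=manip.read_state(); return np.array(s["position"]),Ro.from_rotvec(s["tool_rot"])
def plan(p1,R1,n=None,p0=None,R0=None):
    """constant row (scaled units) taking the commanded pose to p1,R1 in n rows"""
    if p0 is None: p0,R0=cur()
    w=(R0.inv()*R1).as_rotvec(); dp=np.array(p1)-p0
    if n is None: n=int(max(np.ceil(np.abs(w).max()/.095),np.ceil(np.linalg.norm(dp)/.022),1))
    M=sum((R0*Ro.from_rotvec(w*k/n)).as_matrix() for k in range(n))
    v=np.linalg.solve(M,dp); print("rows",n,"shift",np.round(v/.025,3),"turn",np.round(w/n/.1,3)); return n
def frame(x,z):
    x=np.array(x,float);z=np.array(z,float)/np.linalg.norm(z);x=x-z*(x@z);x/=np.linalg.norm(x);return Ro.from_matrix(np.c_[x,np.cross(z,x),z])
E
python3 - <<'E'
from h import *
a=np.radians(171)
p,R=cur(); c=cams.camera_params("wrist")
C=-c["R"].T@c["t"]; print("cam in tool",R.inv().apply(C-p),"axis in tool",R.inv().apply(c["R"][2]),"camx",R.inv().apply(c["R"][0]),c["fovy"],c["D"])
plan([.44,-.345,.21],frame([np.cos(a),np.sin(a),0],[0,0,-1]))
E
```

```text
cam in tool [ 0.0797 -0.0001 -0.1684] axis in tool [-0.3068  0.0002  0.9518] camx [-0.0008  1.     -0.0005] 63.779902748257975 [0.0082 0.     0.     0.     0.    ]
rows 28 shift [ 0.433  0.441 -0.007] turn [-0.    -0.001 -0.934]
```

arm_command --pt "0.6 0.43 0.44 0 0 0 -0.93" --pt "0.6 0.43 0.44 0 0 0 -0.93" --pt "0.6 0.43 0.44 0 0 0 -0.93" --pt "0.6 0.43 0.44 0 0 0 -0.93" --pt "0.6 0.43 0.44 0 0 0 -0.93" --pt "0.6 0.43 0.44 0 0 0 -0.93" --pt "0.6 0.43 0.44 0 0 0 -0.93" --pt "0.6 0.43 0.44 0 0 0 -0.93" --pt "0.6 0.43 0.44 0 0 0 -0.93" --pt "0.6 0.43 0.44 0 0 0 -0.93" --pt "0.6 0.43 0.44 0 0 0 -0.93" --pt "0.6 0.43 0.44 0 0 0 -0.93" --pt "0.6 0.43 0.44 0 0 0 -0.93" --pt "0.6 0.43 0.44 0 0 0 -0.93"

```text
clock: 1.85
position: [0.4235, -0.5468, 0.2051]
tool_rot: [-2.102, -2.333, -0.0]
wrist_force: [-0.1, 0.4, -0.1]
opening: 0.601
grip_force: 0.0
```

arm_command --pt "0.6 0.43 0.44 0 0 0 -0.93" --pt "0.6 0.43 0.44 0 0 0 -0.93" --pt "0.6 0.43 0.44 0 0 0 -0.93" --pt "0.6 0.43 0.44 0 0 0 -0.93" --pt "0.6 0.43 0.44 0 0 0 -0.93" --pt "0.6 0.43 0.44 0 0 0 -0.93" --pt "0.6 0.43 0.44 0 0 0 -0.93" --pt "0.6 0.43 0.44 0 0 0 -0.93" --pt "0.6 0.43 0.44 0 0 0 -0.93" --pt "0.6 0.43 0.44 0 0 0 -0.93" --pt "0.6 0.43 0.44 0 0 0 -0.93" --pt "0.6 0.43 0.44 0 0 0 -0.93" --pt "0.6 0.43 0.44 0 0 0 -0.93" --pt "0.6 0.43 0.44 0 0 0 -0.93" --pt "0.6 0 0 0 0 0 0" --pt "0.6 0 0 0 0 0 0"

```text
clock: 3.85
position: [0.4419, -0.3481, 0.2057]
tool_rot: [0.266, 3.13, -0.0]
wrist_force: [-0.1, -0.0, -0.3]
opening: 0.601
grip_force: 0.0
```

```bash
python3 - <<'E'
from h import *
print(manip.read_state()["joint_pos"],cur()[0],cur()[1].as_matrix()[:,0])
c=cams.camera_params("wrist"); p,d=cams.capture("wrist"); np.savez("w1.npz",p=p,d=d,**c); cv2.imwrite("pics/w1.png",p[:,:,::-1])
for px,s,ce in blobs(red(p),100):
    dd=d[px[:,1],px[:,0]];top=px[dd<np.percentile(dd,30)]
    P=bydepth(c,px,dd)
    print(s,ce,np.median(P,0),np.percentile(P[:,2],[2,98]))
E
```

```text
[-0.6699  0.2561  1.7691 -0.0001  1.1159 -2.0709] [ 0.4419 -0.3481  0.2057] [-0.9856  0.1689 -0.0003]
[271  71  45  25 426] [292.4765  83.507 ] [ 0.3528 -0.3298  0.0992] [0.0965 0.101 ]
[393 103  31  45 571] [413.7548 122.6182] [ 0.3966 -0.2394  0.0989] [0.0684 0.1008]
[289 179   8  35 233] [292.3691 195.4678] [ 0.4429 -0.3446  0.0836] [0.0593 0.0854]
```

View pics/w1.png

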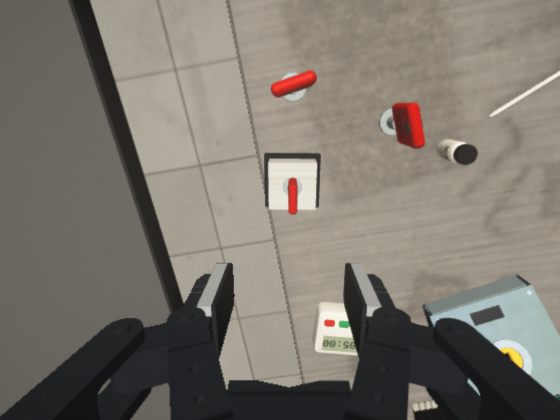

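The wrist view shows the key grip at (292,195) in the rest, whose edges lie nearly along the picture axes. The decoys are at (292,83) and (413,122), and the timer is at the bottom at (337,328).

```bash
python3 - <<'E'
from h import *
z=np.load("w1.npz");p,d=z["p"],z["d"];c={k:z[k] for k in("fovy","cx","cy","D","R","t")};c={k:(float(v) if v.ndim==0 else v) for k,v in c.items()}
# grip
px=min(blobs(red(p),100),key=lambda b:abs(b[2]-[292,195]).sum())[0]
P=bydepth(c,px,d[px[:,1],px[:,0]]); top=px[P[:,2]>.078]
print(len(top)); T=onz(c,top,.084)[:,:2].astype(np.float32)*1000
print("grip top",cv2.minAreaRect(T), "zmed",np.median(P[P[:,2]>.078,2]))
# block top: bright, plus red+neck -> hull
q=p.astype(int); m=(q.min(2)>165); m[:, :240]=0
best=[b for b in blobs(m,300) if 270<b[2][0]<320 and 150<b[2][1]<215]
for px,s,ce in best:
    dd=d[px[:,1],px[:,0]];P=bydepth(c,px,dd);print(s,ce,np.percentile(P[:,2],[5,50,95]))
    print("block",cv2.minAreaRect(onz(c,px,.030)[:,:2].astype(np.float32)*1000))
print(cur()[1].as_matrix()[:,:2].T)
E
```

```text
201
grip top ((446.48956298828125, -344.8934631347656), (6.222891807556152, 26.847047805786133), 80.25175476074219) zmed 0.08382082187746964
[ 268  159   49   51 2084] [291.8565 182.5509] [0.021  0.0302 0.0333]
block ((446.35882568359375, -344.8545837402344), (49.703006744384766, 53.44947052001953), 80.2466812133789)
[[-0.9857  0.1687 -0.0002]
 [ 0.1687  0.9857 -0.0002]]
```

```bash
python3 - <<'E'
from h import *
p,R=cur(); a=np.radians(170.25)
plan([.4464,-.3449,.0475],frame([np.cos(a),np.sin(a),0],[0,0,-1]),8)
E
```

```text
rows 8 shift [-0.019  0.02   0.791] turn [-0.     0.     0.001]
```

arm_command --pt "0.5 -0.05 0.05 0.79 0 0 0" --pt "0.5 -0.05 0.05 0.79 0 0 0" --pt "0.5 -0.05 0.06 0.79 0 0 0" --pt "0.5 0 0 0.79 0 0 0" --pt "0.5 0 0 0.79 0 0 0" --pt "0.5 0 0 0.79 0 0 0" --pt "0.5 0 0 0.79 0 0 0" --pt "0.5 0 0 0.79 0 0 0" --pt "0.5 0 0 0 0 0 0" --pt "0.5 0 0 0 0 0 0"

```text
clock: 5.15
position: [0.4463, -0.3449, 0.0481]
tool_rot: [0.264, 3.13, -0.001]
wrist_force: [0.7, 0.6, 0.3]
opening: 0.503
grip_force: 0.0
```

arm_command --pt "0.12 0 0 0 0 0 0" --pt "0.12 0 0 0 0 0 0" --pt "0 0 0 0 0 0 0" --pt "0 0 0 0 0 0 0" --pt "0 0 0 0 0 0 0" --pt "0 0 0 0 0 0 0" --squeeze 60

```text
clock: 5.9
position: [0.4463, -0.3449, 0.0484]
tool_rot: [0.263, 3.13, -0.001]
wrist_force: [-1.6, -0.7, 6.7]
opening: 0.072
grip_force: 60.2
```

arm_command --pt "0 0 0 -0.3 0 0 0" --pt "0 0 0 -0.8 0 0 0" --pt "0 0 0 -0.8 0 0 0" --pt "0 0 0 -0.8 0 0 0" --pt "0 0 0 -0.8 0 0 0" --pt "0 0 0 -0.8 0 0 0" --pt "0 0 0 0 0 0 0"

```text
clock: 6.78
position: [0.4467, -0.3449, 0.1567]
tool_rot: [0.263, 3.128, -0.002]
wrist_force: [0.7, -0.8, -0.6]
opening: 0.069
grip_force: 59.3
```

```bash
python3 - <<'E'
from h import *
z=np.load("top0.npz");p=z["p"];c=cams.camera_params("top");q=p.astype(int)
m=(q[...,0]>180)&(q[...,1]>130)&(q[...,2]<90); m[:, :230]=0;m[:,300:]=0;m[180:]=0
for px,s,ce in blobs(m,8):
    (u,v),r,_=cv2.minAreaRect(px.astype(np.float32)); print(s,ce,onz(c,[[u,v]],.064))
# rear edge & front edge of panel (crop px -> image: x=220+u*90/400)
f=lambda u,v:[220+u*.225,90+v*.225]
back=onz(c,[f(35,70),f(300,28)],.103); front=onz(c,[f(87,350),f(335,312)],.026)
for e in (back,front): print(e,np.degrees(np.arctan2(-(e[0]-e[1])[0],(e[0]-e[1])[1])),np.linalg.norm(e[0]-e[1]))
b=back.mean(0)-front.mean(0);print("yaw",np.degrees(np.arctan2(b[1],b[0])),b)
E
```

```text
[255 109   3   3   8] [256.125 109.875] [[ 0.7241 -0.1255  0.064 ]]
[257 127  12  13  93] [262.5054 132.7742] [[ 0.6748 -0.1405  0.064 ]]
[[ 0.7163 -0.072   0.103 ]
 [ 0.7392 -0.1889  0.103 ]] 11.066521535602675 0.11913019789317185
[[ 0.6082 -0.0934  0.026 ]
 [ 0.6297 -0.21    0.026 ]] 10.471524802362772 0.11852644142126523
yaw 11.043256434166425 [0.1088 0.0212 0.077 ]
```

```bash
cat >> h.py <<'E'
def lockR(psi,th):
    "tool orientation with key in the slot at cylinder angle th"
    s,c=np.sin(np.radians(35)),np.cos(np.radians(35))
    z=np.array([s*np.cos(psi),s*np.sin(psi),-c]); down=-np.array([c*np.cos(psi),c*np.sin(psi),s])
    return frame(down,z)*Ro.from_rotvec([0,0,th])
E
python3 - <<'E'
from h import *
R=lockR(np.radians(10.9),.1);print(R.as_matrix())
z=R.as_matrix()[:,2]
plan(np.array([.675,-.1405,.064])-z*.098,R)
E
```

```text
[[-0.8192 -0.1078  0.5632]
 [-0.0561  0.9925  0.1085]
 [-0.5707  0.0573 -0.8192]]
rows 12 shift [-0.517  0.672  0.22 ] turn [-0.117 -0.495 -0.208]
```

arm_command --pt "0 -0.517 0.672 0.22 -0.117 -0.495 -0.208" --pt "0 -0.517 0.672 0.22 -0.117 -0.495 -0.208" --pt "0 -0.517 0.672 0.22 -0.117 -0.495 -0.208" --pt "0 -0.517 0.672 0.22 -0.117 -0.495 -0.208" --pt "0 -0.517 0.672 0.22 -0.117 -0.495 -0.208" --pt "0 -0.517 0.672 0.22 -0.117 -0.495 -0.208" --pt "0 -0.517 0.672 0.22 -0.117 -0.495 -0.208" --pt "0 -0.517 0.672 0.22 -0.117 -0.495 -0.208" --pt "0 -0.517 0.672 0.22 -0.117 -0.495 -0.208" --pt "0 -0.517 0.672 0.22 -0.117 -0.495 -0.208" --pt "0 -0.517 0.672 0.22 -0.117 -0.495 -0.208" --pt "0 -0.517 0.672 0.22 -0.117 -0.495 -0.208" --pt "0 0 0 0 0 0 0" --pt "0 0 0 0 0 0 0"

```text
clock: 8.52
position: [0.6185, -0.1509, 0.142]
tool_rot: [-0.113, 2.536, 0.117]
wrist_force: [-0.1, -0.2, -0.9]
opening: 0.07
grip_force: 59.3
```

```bash
python3 - <<'E'
from h import *
p0,R0=cur();print(manip.read_state()["joint_pos"],p0);print(R0.as_matrix())
c=cams.camera_params("wrist"); p,d=cams.capture("wrist"); np.savez("w2.npz",p=p,d=d,p0=p0,rv=R0.as_rotvec(),**c); cv2.imwrite("pics/w2.png",p[:,:,::-1])
E
```

```text
[-0.4374  0.2735  2.101   0.9542  0.4248 -2.9166] [ 0.6185 -0.1509  0.142 ]
[[-0.8216 -0.1072  0.5599]
 [-0.055   0.9925  0.1093]
 [-0.5674  0.059  -0.8213]]
```

View pics/w2.png

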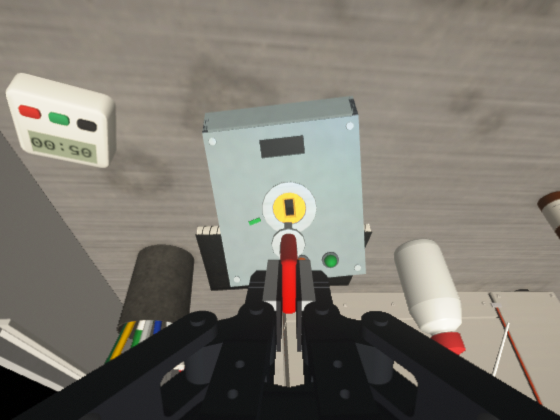

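The switch's brass face is at (289,207) with its dark slot. The key's blade tip is at about (288,225), its shoulder at (288,243), and the green mark at (254,220).

```bash
cat > lock.py <<'E'
from h import *
import sys
def load(f):
    z=np.load(f);c={k:z[k] for k in("fovy","cx","cy","D","R","t")};c={k:(float(v) if v.ndim==0 else v) for k,v in c.items()}
    return z["p"],z["d"],c,z["p0"],Ro.from_rotvec(z["rv"])
def meas(f,psi=np.radians(10.9)):
    p,d,c,p0,R0=load(f); q=p.astype(int)
    L=lockR(psi,0).as_matrix(); n=-L[:,2]; up=-L[:,0]; right=np.cross(up,n)
    m=(q[...,0]>150)&(q[...,1]>110)&(q[...,2]<110)&(q[...,0]-q[...,2]>70)
    b=max((b for b in blobs(m,60) if abs(b[2]-[289,207]).max()<50),key=lambda b:b[1][4]); px=b[0]
    h=cv2.convexHull(px.astype(np.float32)).reshape(-1,2)
    pp=[.675,-.1405,.064]
    f2=lambda P:np.c_[(P-pp)@right,(P-pp)@up].astype(np.float32)*1000
    H=f2(onplane(c,h,pp,n)); (u,v),r=cv2.minEnclosingCircle(H)
    print("brass circle right,up mm",u,v,"r",r, "rect", cv2.minAreaRect(H)[0])
    hm=np.zeros(m.shape,np.uint8);cv2.fillConvexPoly(hm,h.astype(np.int32),1)
    dark=(q.max(2)<90)&(hm>0); s=max(blobs(dark,8),key=lambda b:b[1][4])[0]
    S=f2(onplane(c,s,pp,n)); (a,bb),(w,hh),ang=cv2.minAreaRect(S); C=np.cov(S.T);e=np.linalg.eigh(C)[1][:,1];e=e*np.sign(e[1])
    print("slot centre",a,bb,"size",w,hh,ang,"angle cw",np.arctan2(e[0],e[1]), "n",len(s))
    return p,d,c,p0,R0
if __name__=="__main__":
    p,d,c,p0,R0=meas(sys.argv[1])
    Pc=bydepth(c,[[289,190],[275,207]],[d[190,289],d[207,275]]);print(Pc)
    # panel fit from depth
    m=[(x,y) for y in range(125,262,4) for x in range(215,360,4)]
    P=bydepth(c,m,[d[y,x] for x,y in m]); L=lockR(np.radians(10.9),0).as_matrix()
    r=(P-[.675,-.1405,.064])@L[:,2]; P=P[abs(r)<.008]
    for _ in range(3):
        cc=np.median(P,0) if 0 else P.mean(0); nn=np.linalg.svd(P-cc)[2][2]; nn*=np.sign(nn[2]); P=P[abs((P-cc)@nn)<.002]
    print("normal",nn,"psi",np.degrees(np.arctan2(-nn[1],-nn[0])),"tilt",np.degrees(np.arccos(nn[2])),"n",len(P),"panel z at switch",cc[2]-((np.array([.675,-.1405])-cc[:2])@nn[:2])/nn[2])
    a=cv2.resize(p[170:270,235:345],(770,700)[:2],interpolation=cv2.INTER_CUBIC)[:600]; cv2.imwrite("pics/crop_"+sys.argv[1][:2]+".png",a[:,:,::-1])
E
python3 lock.py w2.npz
```

```text
brass circle right,up mm -0.6260380744934082 2.3044402599334717 r 13.141901969909668 rect (-0.38422298431396484, 1.8255605697631836)
slot centre -0.7048482894897461 1.233858585357666 size 12.091872215270996 5.617068767547607 89.47848510742188 angle cw 0.04289123450824401 n 99
[[ 0.6625 -0.1405  0.058 ]
 [ 0.6778 -0.1508  0.0635]]
normal [-0.5609 -0.1142  0.82  ] psi 11.509838425296387 tilt 34.918910834995025 n 1078 panel z at switch 0.0634747810749867
```

View pics/crop_w2.png

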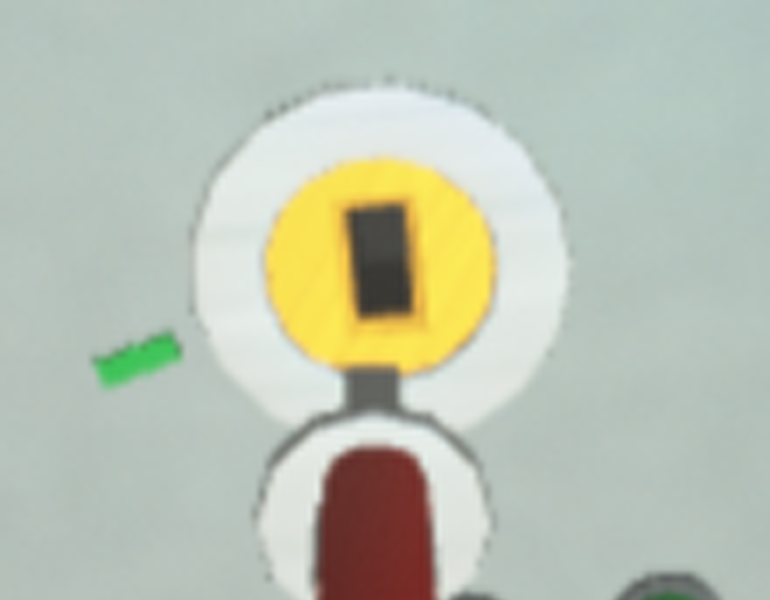

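```bash
python3 - <<'E'
from h import *
from lock import load
p,d,c,p0,R0=load("w2.npz")
def proj(X):
    X=np.atleast_2d(X)/1000; W=R0.apply(X)+p0
    return cv2.projectPoints(W,cv2.Rodrigues(c["R"])[0],c["t"],K(c),c["D"])[0].reshape(-1,2)
cr=lambda q:(q-[235,170])*7+3
print("blade end edge (obs crop (345,367),(400,367))",cr(proj([[6,-2.5,38.4],[6,2.5,38.4],[5,-1.7,40.9],[5,1.7,40.9]])))
a=np.linspace(0,2*np.pi,60); ring=cr(proj(np.c_[10*np.cos(a),10*np.sin(a),0*a+18.4])); print("shoulder underside x",ring[:,0].min(),ring[:,0].max(),"ytop",ring[:,1].min())
ring=cr(proj(np.c_[10*np.cos(a),10*np.sin(a),0*a+14.4])); print("shoulder top x",ring[:,0].min(),ring[:,0].max(),"ytop",ring[:,1].min())
print("px/mm at tip",np.linalg.norm(np.diff(cr(proj([[6,-2.5,38.4],[6,2.5,38.4]])),axis=0))/5)
# observed edges in the picture, full-res column/row profiles
q=p.astype(int)
print(q[218:232,284:294].mean(2).round().astype(int))
E
```

```text
blade end edge (obs crop (345,367),(400,367)) [[348.0126 345.2252]
 [402.2016 345.2307]
 [356.9688 346.5917]
 [393.3688 346.5954]]
shoulder underside x 257.080450033246 492.2532776672842 ytop 378.2134775305675
shoulder top x 254.69825649798412 494.41923422358167 ytop 394.8015893411701
px/mm at tip 10.837809638715347
[[185 182 185 186 186 185 186 187 188 188]
 [185 186 189 188 187 186 188 188 189 190]
 [185 187 187 187 186 187 189 188 189 190]
 [181 182 180 179 178 181 181 183 188 188]
 [148 132 129 129 127 131 131 142 182 186]
 [126 102 100 100 101 101 102 111 163 182]
 [141 101  97  97  98  99  98 112 181 209]
 [142 101  97  98  98  98  99 114 193 224]
 [142 102  98  98  98  98  98 114 194 226]
 [139 102  97  98 100  99  99 111 182 218]
 [125 104 108 121 126 121 109 108 135 180]
 [134 142 162 180 186 180 158 150 134 135]
 [196 207 225 228 228 227 221 216 193 184]
 [229 229 230 230 231 231 230 230 229 229]]
```

```bash
cat > goal.py <<'E'
from h import *
psi=np.radians(11.0)
def goal(h,right,up,kx,ky,th=.035):
    "TCP pose with key seat h mm above the face; lock offset (right,up) mm, key offset in tool mm"
    L=lockR(psi,0).as_matrix(); upv=-L[:,0]; n=-L[:,2]; rt=np.cross(upv,n); R=lockR(psi,th)
    return np.array([.675,-.1405,.064])+(rt*right+upv*up+n*(h+18.4))/1000-R.apply([kx/1000,ky/1000,0]),R
E
python3 - <<'E'
from goal import *
print(plan(*goal(30,-.55,1.5,-2.3,-.1),5))
E
```

```text
rows 5 shift [-0.01   0.003  0.389] turn [-0.    -0.006 -0.136]
5
```

arm_command --pt "0 -0.01 0 0.39 0 -0.006 0" --pt "0 -0.01 0 0.39 0 -0.006 0" --pt "0 -0.01 0 0.39 0 -0.006 0" --pt "0 -0.01 0 0.39 0 -0.006 0" --pt "0 -0.01 0 0.39 0 -0.006 0" --pt "0 0 0 0 0 0 0" --pt "0 0 0 0 0 0 0"

```text
clock: 9.45
position: [0.6485, -0.1446, 0.1062]
tool_rot: [-0.112, 2.538, 0.117]
wrist_force: [-0.5, -0.5, -0.2]
opening: 0.069
grip_force: 59.3
```

```bash
python3 - <<'E'
from goal import *
p0,R0=cur();print(manip.read_state()["joint_pos"],p0)
plan(*goal(30,-.55,1.5,-2.3,-.1,.07),1)
plan(*goal(0,-.55,1.5,-2.3,-.1,.07),5)
c=cams.camera_params("wrist"); p,d=cams.capture("wrist"); np.savez("w3.npz",p=p,d=d,p0=p0,rv=R0.as_rotvec(),**c)
a=cv2.resize(p[170:270,235:345],(770,700),interpolation=cv2.INTER_CUBIC)[:600]; cv2.imwrite("pics/crop_w3.png",a[:,:,::-1])
E

```

```text
[-0.3983  0.3687  2.0697  1.0753  0.3685 -3.0165] [ 0.6485 -0.1446  0.1062]
rows 1 shift [ 0.12  -0.02   0.061] turn [-0.003 -0.056 -0.335]
rows 5 shift [ 0.023 -0.004  0.252] turn [-0.001 -0.011 -0.067]
```

View pics/crop_w3.png

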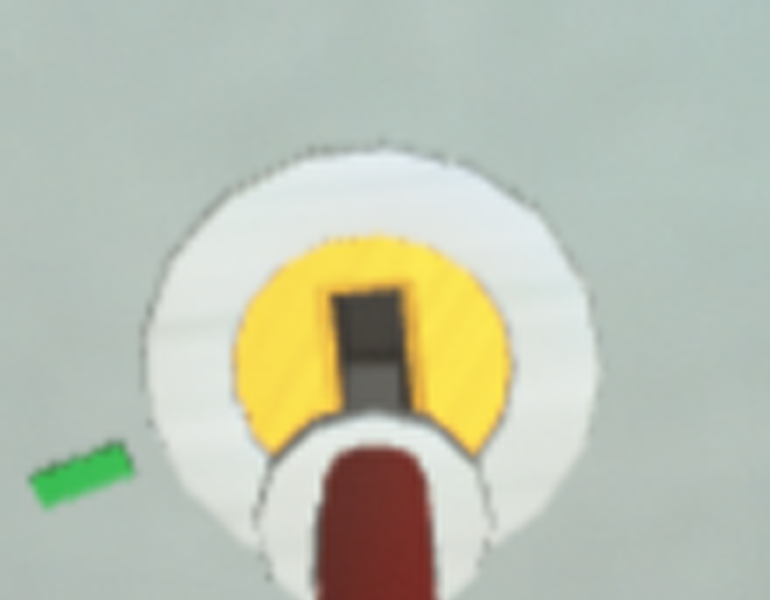

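The crop shows the blade tip (lighter grey, crop (375,360–405)) just in front of the slot, laterally centred. Joint 6 is close to its limit, so I back out and give the tool a half turn, since the key is symmetric.

arm_command --pt "0 0 0 -0.7 0 0 0.2" --pt "0 0 0 -0.7 0 0 0.6" --pt "0 0 0 -0.7 0 0 0.9" --pt "0 0 0 0 0 0 0.95" --pt "0 0 0 0 0 0 0.95" --pt "0 0 0 0 0 0 0.95" --pt "0 0 0 0 0 0 0.95" --pt "0 0 0 0 0 0 0.95" --pt "0 0 0 0 0 0 0.95" --pt "0 0 0 0 0 0 0.95" --pt "0 0 0 0 0 0 0.95" --pt "0 0 0 0 0 0 0.95" --pt "0 0 0 0 0 0 0.95" --pt "0 0 0 0 0 0 0.95" --pt "0 0 0 0 0 0 0.95" --pt "0 0 0 0 0 0 0.95" --pt "0 0 0 0 0 0 0.95" --pt "0 0 0 0 0 0 0.95"

```text
clock: 11.75
position: [0.619, -0.1505, 0.1497]
tool_rot: [1.854, 1.97, 0.686]
wrist_force: [-0.2, -0.6, 1.3]
opening: 0.072
grip_force: 59.3
```

```bash
python3 - <<'E'
from goal import *
p0,R0=cur();print(manip.read_state()["joint_pos"],p0)
plan(*goal(80,-.55,1.5,0,0,.05+np.pi))
E

```

```text
[-0.4352  0.2604  2.0944  0.9158  0.4347 -1.2743] [ 0.619  -0.1505  0.1497]
rows 16 shift [-0.003 -0.001  0.011] turn [-0.002  0.003  0.931]
```

arm_command --pt "0 0 0 0.01 0 0.003 0.93" --pt "0 0 0 0.01 0 0.003 0.93" --pt "0 0 0 0.01 0 0.003 0.93" --pt "0 0 0 0.01 0 0.003 0.93" --pt "0 0 0 0.01 0 0.003 0.93" --pt "0 0 0 0.01 0 0.003 0.93" --pt "0 0 0 0.01 0 0.003 0.93" --pt "0 0 0 0.01 0 0.003 0.93" --pt "0 0 0 0.01 0 0.003 0.93" --pt "0 0 0 0.01 0 0.003 0.93" --pt "0 0 0 0.01 0 0.003 0.93" --pt "0 0 0 0.01 0 0.003 0.93" --pt "0 0 0 0.01 0 0.003 0.93" --pt "0 0 0 0.01 0 0.003 0.93" --pt "0 0 0 0.01 0 0.003 0.93" --pt "0 0 0 0.01 0 0.003 0.93" --pt "0 0 0 0 0 0 0" --pt "0 0 0 0 0 0 0"

```text
clock: 14.0
position: [0.6214, -0.15, 0.1463]
tool_rot: [-2.921, -0.219, -0.914]
wrist_force: [-0.5, 0.4, -0.4]
opening: 0.068
grip_force: 59.3
```

```bash
python3 - <<'E'
from goal import *
p0,R0=cur();print(manip.read_state()["joint_pos"],p0)
plan(*goal(80,-.55,1.5,0,0,.05+np.pi),1)
c=cams.camera_params("wrist"); p,d=cams.capture("wrist"); np.savez("w4.npz",p=p,d=d,p0=p0,rv=R0.as_rotvec(),**c)
W=R0.apply(np.array([[0,0,.098],[.006,0,.0384]]))+p0
uv=cv2.projectPoints(W,cv2.Rodrigues(c["R"])[0],c["t"],K(c),c["D"])[0].reshape(-1,2);print(uv)
a=cv2.resize(p[170:270,235:345],(770,700),interpolation=cv2.INTER_CUBIC)[:600]; cv2.imwrite("pics/crop_w4.png",a[:,:,::-1])
import lock
lock.meas("w4.npz",np.radians(11))
E

```

```text
[-0.4352  0.2699  2.0937  0.9396  0.4318  0.1839] [ 0.6214 -0.15    0.1463]
rows 1 shift [-0.042  0.016  0.009] turn [-0.027  0.021  0.068]
[[288.6765 204.2814]
 [288.811  221.8018]]
brass circle right,up mm -0.7107676863670349 1.3620315790176392 r 12.861748695373535 rect (-0.9385852813720703, 1.395853042602539)
slot centre -0.9111549854278564 2.385284900665283 size 10.321456909179688 4.948183536529541 87.68840789794922 angle cw 0.030971829865035782 n 76
```

View pics/crop_w4.png

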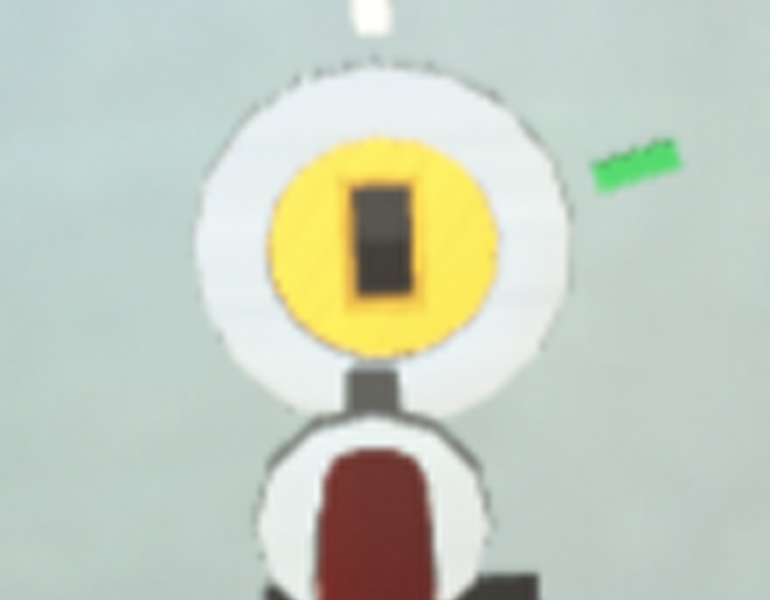

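```bash
python3 - <<'E'
from h import *
from lock import load
for f in("w2","w3","w4"):
    p,d,c,p0,R0=load(f+".npz")
    print(f,R0.inv().apply(-c["R"].T@c["t"]-p0),R0.inv().apply(c["R"][2]),R0.inv().apply(c["R"][0]))
    W=R0.apply(np.array([[.006,-.0025,.0384],[.006,.0025,.0384],[.010,0,.0184]]))+p0
    print(cv2.projectPoints(W,cv2.Rodrigues(c["R"])[0],c["t"],K(c),c["D"])[0].reshape(-1,2))
E
```

```text
w2 [ 0.0773  0.0005 -0.1677] [-0.3056 -0.0011  0.9522] [-0.0003  1.      0.001 ]
[[284.2875 218.8893]
 [292.0288 218.8901]
 [288.0831 223.6019]]
w3 [ 0.0773  0.0005 -0.1677] [-0.3056 -0.0011  0.9522] [-0.0003  1.      0.0011]
[[284.2706 218.9387]
 [292.0114 218.9388]
 [288.0634 223.6549]]
w4 [ 0.0796 -0.0004 -0.1677] [-0.3067  0.0009  0.9518] [-0.0004  1.     -0.0011]
[[284.9524 221.8045]
 [292.6694 221.7991]
 [288.8737 226.833 ]]
```

```bash
python3 - <<'E'
from goal import *
plan(*goal(24,-.8,1.75,-.4,-.5,.035+np.pi),6)
E
```

```text
rows 6 shift [-0.002  0.005  0.374] turn [-0.004  0.004 -0.014]
```

arm_command --pt "0 0 0.005 0.374 -0.004 0.004 -0.014" --pt "0 0 0.005 0.374 -0.004 0.004 -0.014" --pt "0 0 0.005 0.374 -0.004 0.004 -0.014" --pt "0 0 0.005 0.374 -0.004 0.004 -0.014" --pt "0 0 0.005 0.374 -0.004 0.004 -0.014" --pt "0 0 0.005 0.374 -0.004 0.004 -0.014" --pt "0 0 0 0 0 0 0" --pt "0 0 0 0 0 0 0"

```text
clock: 15.05
position: [0.653, -0.1445, 0.1]
tool_rot: [-2.923, -0.227, -0.918]
wrist_force: [0.7, 0.6, -0.3]
opening: 0.072
grip_force: 59.3
```

```bash
python3 - <<'E'
from goal import *
p0,R0=cur();print(manip.read_state()["joint_pos"],p0)
plan(*goal(24,-.8,1.75,-.4,-.5,.035+np.pi),1)
c=cams.camera_params("wrist"); p,d=cams.capture("wrist"); np.savez("w5.npz",p=p,d=d,p0=p0,rv=R0.as_rotvec(),**c)
a=cv2.resize(p[190:260,245:335],(770,600),interpolation=cv2.INTER_CUBIC); cv2.imwrite("pics/crop_w5.png",a[:,:,::-1])
E

```

```text
[-0.3964  0.3852  2.0675  1.1244  0.3612  0.0095] [ 0.653  -0.1445  0.1   ]
rows 1 shift [-0.009  0.001 -0.004] turn [-0.005  0.    -0.019]
```

View pics/crop_w5.png

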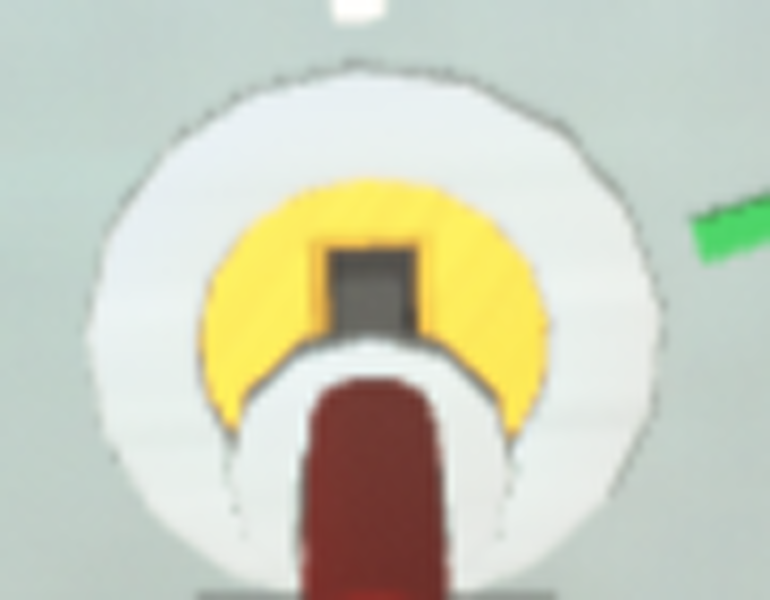

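The blade is centred laterally on the slot (slot mid at crop x 372, shoulder mid about 370). I now insert, watching the force.

arm_command --pt "0 0 0 0.08 0 0 0" --pt "0 0 0 0.08 0 0 0" --pt "0 0 0 0.08 0 0 0" --pt "0 0 0 0 0 0 0"

```text
clock: 15.6
position: [0.6564, -0.1438, 0.0949]
tool_rot: [-2.923, -0.227, -0.918]
wrist_force: [-0.1, 0.8, -0.4]
opening: 0.068
grip_force: 59.3
```

arm_command --pt "0 0 0 0.1 0 0 0" --pt "0 0 0 0.1 0 0 0" --pt "0 0 0 0.1 0 0 0" --pt "0 0 0 0 0 0 0"

```text
clock: 16.1
position: [0.6606, -0.1429, 0.0887]
tool_rot: [-2.923, -0.227, -0.918]
wrist_force: [-0.1, 0.6, -0.9]
opening: 0.07
grip_force: 59.3
```

arm_command --pt "0 0 0 0.1 0 0 0" --pt "0 0 0 0.1 0 0 0" --pt "0 0 0 0.1 0 0 0" --pt "0 0 0 0 0 0 0"

```text
clock: 16.6
position: [0.6649, -0.1421, 0.0825]
tool_rot: [-2.923, -0.227, -0.918]
wrist_force: [0.3, 0.9, 0.1]
opening: 0.073
grip_force: 59.3
```

arm_command --pt "0 0 0 0.05 0 0 0" --pt "0 0 0 0.05 0 0 0" --pt "0 0 0 0 0 0 0"

```text
clock: 16.98
position: [0.6663, -0.1419, 0.0807]
tool_rot: [-2.923, -0.227, -0.918]
wrist_force: [0.3, -0.4, 0.4]
opening: 0.071
grip_force: 59.3
```

arm_command --pt "0 0 0 0.05 0 0 0" --pt "0 0 0 0 0 0 0"

```text
clock: 17.23
position: [0.6667, -0.1419, 0.0804]
tool_rot: [-2.923, -0.227, -0.92]
wrist_force: [-9.1, -0.7, 11.1]
opening: 0.074
grip_force: 61.1
```

arm_command --pt "0 -0.001 0.005 0 0 0 0.9" --pt "0 -0.001 0.005 0 0 0 0.9" --pt "0 -0.001 0.005 0 0 0 0.9" --pt "0 -0.001 0.005 0 0 0 0.9" --pt "0 0 0 0 0 0 0"

```text
clock: 17.85
position: [0.6667, -0.1424, 0.0803]
tool_rot: [-2.824, 0.292, -0.858]
wrist_force: [-8.9, -1.4, 10.1]
opening: 0.066
grip_force: 61.1
```

```bash
python3 - <<'E'
from goal import *
s=manip.read_state();p,R=cur();print(s["joint_pos"],s["wrist_force"],R.inv().apply(s["torque"]),R.inv().apply(s["wrist_force"]))
print("angle",(lockR(psi,np.pi).inv()*R).as_rotvec())
E
```

```text
[-0.382   0.4345  2.0514  1.2118  0.3396  0.2901] [-8.8915 -1.4423 10.1196] [-0.0428 -0.6424  0.0171] [ -1.5483   0.3447 -13.4547]
angle [0.0003 0.0007 0.3982]
```

arm_command --pt "0 -0.001 0.005 0 0 0 0.9" --pt "0 -0.001 0.005 0 0 0 0.9" --pt "0 -0.001 0.005 0 0 0 0.9" --pt "0 -0.001 0.005 0 0 0 0.9" --pt "0 -0.001 0.005 0 0 0 0.9" --pt "0 -0.001 0.005 0 0 0 0.9" --pt "0 -0.001 0.005 0 0 0 0.9" --pt "0 -0.001 0.005 0 0 0 0.9" --pt "0 -0.001 0.005 0 0 0 0.9" --pt "0 -0.001 0.005 0 0 0 0.9" --pt "0 0 0 0 0 0 0"

```text
clock: 19.23
position: [0.6661, -0.1433, 0.0798]
tool_rot: [-2.263, 1.397, -0.617]
wrist_force: [-8.7, -1.5, 10.6]
opening: 0.069
grip_force: 61.1
```

```bash
cat > st.py <<'E'
from goal import *
s=manip.read_state();p,R=cur();print(s["joint_pos"],R.inv().apply(s["torque"]),R.inv().apply(s["wrist_force"]))
print("angle",(lockR(psi,np.pi).inv()*R).as_rotvec())
E
python3 st.py
```

```text
[-0.384   0.4352  2.0522  1.2158  0.3401  1.184 ] [-0.4638 -0.3567  0.0531] [ -0.4598   1.1049 -13.748 ]
angle [0.0006 0.0007 1.2981]
```

arm_command --pt "0 0 0.005 0 0 0 0.6" --pt "0 0 0.005 0 0 0 0.6" --pt "0 0 0.005 0 0 0 0.6" --pt "0 0 0 0 0 0 0"

```text
clock: 19.73
position: [0.6659, -0.1434, 0.0797]
tool_rot: [-2.107, 1.578, -0.558]
wrist_force: [-7.7, -1.3, 10.2]
opening: 0.071
grip_force: 61.0
```

```bash
python3 st.py
```

```text
[-0.3844  0.4353  2.0526  1.2176  0.3402  1.3614] [-0.414  -0.1945 -0.0251] [ -0.2323   0.4699 -12.8054]
angle [0.0008 0.0009 1.4775]
```

arm_command --pt "0 0 0.003 0 0 0 0.4" --pt "0 0 0 0 0 0 0"

```text
clock: 19.98
position: [0.6658, -0.1434, 0.0796]
tool_rot: [-2.072, 1.616, -0.545]
wrist_force: [-8.7, -2.1, 10.3]
opening: 0.072
grip_force: 61.1
```

```bash
python3 st.py
```

```text
[-0.3845  0.4354  2.0527  1.2178  0.3401  1.4005] [-0.4632 -0.1205 -0.0902] [  0.2989   1.4269 -13.5444]
angle [0.0007 0.0008 1.517 ]
```

arm_command --pt "0 0 0.003 0 0 0 0.4" --pt "0 0 0 0 0 0 0"

```text
clock: 20.23
position: [0.6658, -0.1434, 0.0796]
tool_rot: [-2.035, 1.654, -0.531]
wrist_force: [-8.2, -1.5, 10.2]
opening: 0.068
grip_force: 61.1
```

```bash
python3 st.py
```

```text
[-0.3845  0.4354  2.0528  1.2181  0.3401  1.44  ] [-0.4825 -0.196  -0.1182] [ -0.1166   0.9068 -13.1491]
angle [0.0007 0.0008 1.5568]
```

arm_command --pt "0 0 0 0 0 0 0.4" --pt "0 0 0 0 0 0 0.4" --pt "0 0 0 0 0 0 0"

```text
clock: 20.6
position: [0.6657, -0.1434, 0.0795]
tool_rot: [-1.96, 1.726, -0.503]
wrist_force: [-8.3, -0.6, 10.7]
opening: 0.07
grip_force: 61.2
```

```bash
python3 st.py
```

```text
[-0.3845  0.4353  2.0529  1.2178  0.3402  1.5197] [-0.5134 -0.1657 -0.3385] [ -0.919    0.6446 -13.5112]
angle [0.0007 0.0006 1.6363]
```

arm_command --pt "0 0 0 -0.02 0 0 -0.9" --pt "0 0 0 0 0 0 0" --pt "0.3 0 0 0 0 0 0" --pt "0.3 0 0 0 0 0 0" --pt "0.3 0 0 0 0 0 0" --pt "0.3 0 0 0 0 0 0"

```text
clock: 21.35
position: [0.6655, -0.1433, 0.079]
tool_rot: [-2.044, 1.645, -0.533]
wrist_force: [0.1, -0.8, 0.0]
opening: 0.302
grip_force: 0.0
```

arm_command --pt "0.4 0 0 -0.2 0 0 0" --pt "0.4 0 0 -0.5 0 0 0" --pt "0.4 0 0 -0.8 0 0 0" --pt "0.4 0 0 -0.8 0 0 0" --pt "0.4 0 0 -0.8 0 0 0" --pt "0.4 0 0 0 0 0 0" --pt "0.4 0 0 0 0 0 0"

```text
clock: 22.22
position: [0.622, -0.1518, 0.1425]
tool_rot: [-2.044, 1.645, -0.534]
wrist_force: [0.0, -0.1, 0.4]
opening: 0.401
grip_force: 0.0
```

```bash
python3 - <<'E'
from goal import *
p0,R0=cur();print(manip.read_state()["joint_pos"],p0)
c=cams.camera_params("wrist"); p,d=cams.capture("wrist"); np.savez("w6.npz",p=p,d=d,p0=p0,rv=R0.as_rotvec(),**c)
t,_=cams.capture("top")
px=max(blobs(red(p),50),key=lambda b:b[1][4])[0]; P=bydepth(c,px,d[px[:,1],px[:,0]])
L=lockR(psi,0).as_matrix();q=(P-[.675,-.1405,.064])
print("grip heights mm",np.percentile(-q@L[:,2],[2,50,98])*1000)
top=px[-q@L[:,2]>.047]; T=onplane(c,top,np.array([.675,-.1405,.064])-L[:,2]*.054,L[:,2])-[.675,-.1405,.064]
n=-L[:,2];up=-L[:,0];rt=np.cross(up,n)
T2=(np.c_[T@rt,T@up]*1000).astype(np.float32);e=np.linalg.eigh(np.cov(T2.T))[1][:,1];e*=np.sign(e[1]+1e-9)
print(len(top),cv2.minAreaRect(T2),"key angle cw",np.arctan2(e[0],e[1]))
a=cv2.resize(p[130:280,200:380],(480,400),interpolation=2); b=cv2.resize(t[90:180,220:300],(320,400),interpolation=2)
cv2.imwrite("pics/end.png",np.hstack([a,b])[:,:,::-1])
E
```

```text
[-0.4374  0.2777  2.096   0.9624  0.4245  1.6617] [ 0.622  -0.1518  0.1425]
grip heights mm [-61.969  -55.5879 -49.1566]
3 ((-84.53173065185547, 125.76221466064453), (3.6184277534484863, 1.049102783203125), 77.25980377197266) key angle cw 0.34281386463440056
```

View pics/end.png

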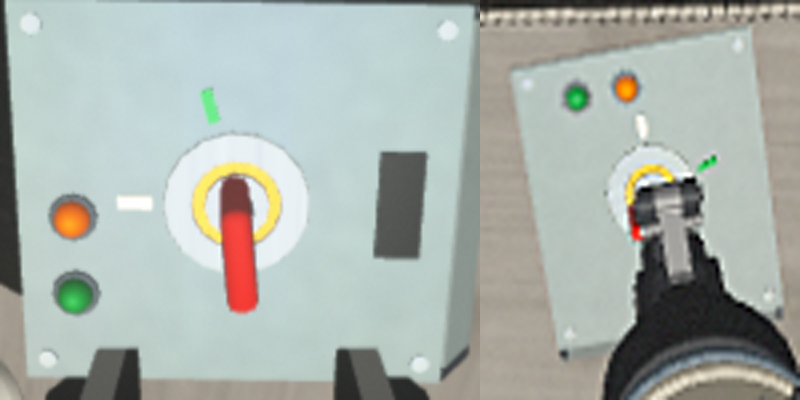

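The key stands in the switch with its shoulder inside the brass ring (crop (237,203)). The grip points near the green mark at (210,105).

```bash
python3 - <<'E'
from goal import *
from lock import load
p,d,c,p0,R0=load("w6.npz")
bs=blobs(red(p)|((p[...,0]>80)&(p[...,1]<60)&(p[...,2]<60)),50)
px=min(bs,key=lambda b:abs(b[2]-[289,225]).sum())[0]; P=bydepth(c,px,d[px[:,1],px[:,0]])
o=np.array([.675,-.1405,.064]);L=lockR(psi,0).as_matrix();q=P-o;n=-L[:,2];up=-L[:,0];rt=np.cross(up,n);h=q@n*1000
print(len(px),"grip heights mm",np.percentile(h,[2,50,98]))
top=px[h>np.percentile(h,97)-3.5]; T=onplane(c,top,o+n*.054,n)-o
T2=(np.c_[T@rt,T@up]*1000).astype(np.float32);e=np.linalg.eigh(np.cov(T2.T))[1][:,1];e*=np.sign(e[0])
print(len(top),cv2.minAreaRect(T2),"key angle cw",np.arctan2(e[0],e[1]))
u=p.astype(int)
m=(u[...,0]>200)&(u[...,1]>200)&(u[...,2]>200)
E
```

```text
485 grip heights mm [-67.93   -56.7909  23.7017]
98 ((-75.74749755859375, 130.6897430419922), (24.627613067626953, 10.18498420715332), 14.703633308410645) key angle cw 1.345063879988099
```

```bash
python3 - <<'E'
from goal import *
from lock import load
p,d,c,p0,R0=load("w6.npz")
u=p.astype(int); m=(u[...,0]>70)&(u[...,0]>2.2*u[...,1])&(u[...,0]>2.2*u[...,2])
print([(b[1][4],b[2].round()) for b in blobs(m,50)])
px=min(blobs(m,50),key=lambda b:abs(b[2]-[289,220]).sum())[0]; P=bydepth(c,px,d[px[:,1],px[:,0]])
o=np.array([.675,-.1405,.064]);L=lockR(psi,0).as_matrix();q=P-o;n=-L[:,2];up=-L[:,0];rt=np.cross(up,n);h=q@n*1000
print(len(px),"grip heights mm",np.percentile(h,[2,50,98]))
top=px[h>50]; T=onplane(c,top,o+n*.054,n)-o
T2=(np.c_[T@rt,T@up]*1000).astype(np.float32);e=np.linalg.eigh(np.cov(T2.T))[1][:,1];e*=np.sign(e[0])
print(len(top),cv2.minAreaRect(T2),"key angle cw",np.arctan2(e[0],e[1]))
E
```

```text
[(np.int32(69), array([47., 13.])), (np.int32(386), array([289., 227.])), (np.int32(760), array([106., 324.])), (np.int32(86), array([ 26., 399.]))]
386 grip heights mm [51.2664 53.1304 54.7703]
386 ((0.6657180786132812, 1.1278142929077148), (26.348234176635742, 6.906599044799805), 5.780589580535889) key angle cw 1.4690023716475067
```

```bash
python3 -c "
from cell import manip
print(manip.job_done())"
```

```text
the job is handed in; nothing more can be done
None
```

The key is fully home in the switch (grip top at its 54 mm home height), turned clockwise to the stop (key at 1.47 rad, the 1.3 rad stop plus play), and released; the job is handed in at about 22 s with the arm clear.

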